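Seat the sweet dish on its caddy, lift it and turn it to the guest, level

TASK

Pick up the steel dish by its two flat cheeks without losing the round sweet lying loose in it, lower it over the caddy's two pins until it rests flush on the deck, and let go. Take the caddy by its black handle, lift it straight up about 12 cm, and only then turn it a quarter turn, level and smoothly, so that its dish end points straight to the counter's front edge on the robot's side, the sweet still in the middle of the dish. Finish while holding the caddy up by its handle, still and level; leave the other things on the counter where they are.

Things in the scene. Friction and masses are not known exactly. Their poses are not given: they have to be found in the camera images.
- dish: Loose steel dished plate, 0.07 kg, right of the caddy. Origin: centre of underside; x along its length, z up. Base plate 112 x 54 x 8 mm; 9 mm through holes at x = +42 and -42 mm. In the middle a round hollow, 53 mm across, rim 25 mm up, sloping inside. Two flat upright cheeks, 50 mm long in x, outsides at y = +/-27 mm, tops 26 mm up: grip across them from above. Either end may go on either pin.
- dish_middle (a point): Point on the dish's upright axis, 18 mm above its underside (where the sweet's centre rests).
- sweet_center (a point): Centre of the round hard white sweet, a loose ball 20 mm across, 0.012 kg, that starts in the middle of the dish's hollow, its centre about 18 mm above the dish's underside, its top 28 mm; it can lie up to about 4 mm off the middle.
- caddy: Loose caddy of dark steel with black handle, 0.5 kg, balanced about the handle when the dish is on. Origin: underside, below the handle; x along its length to the dish end (robot's left at the start), z up. Deck 12 mm thick, 44 mm wide, x = -62 to +144 mm; at x = -85 mm a 74 mm disc with a fixed white lidded dip cup, 69 mm across, top 46 mm up.
- caddy_seat (a point): Middle of the dish's seat, on the deck's top (12 mm up), 85 mm from the handle towards the dish end; axes as the caddy's. Two upright pins, 6 mm across, 14 mm tall, tapered tips, stand 42 mm either side of it along the caddy's x. The dish's origin comes to this point when seated.
- caddy_handle (a point): Point on the upright black handle, 80 mm above the caddy's underside, axes as the caddy's. The handle is a flat upright grip 16 mm thick along the caddy's x, 40 mm wide along its y, top 96 mm above the underside: grip it across the 16 mm from above.
- front (a point): Fixed point at the middle of the counter's front edge; x points straight away from the robot (world x), y to the left along the edge.
- table_sign: Small green sign on a thin post with a round foot, 75 mm wide, 174 mm tall; bystander. Origin under its centre.
- order_pad: Order pad, 152 x 92 x 11 mm; bystander. Origin under its centre.
- cheese_shaker: Glass shaker with a white top, 73 mm across, 119 mm tall, the nearer to the caddy of two; bystander. Origin under its centre.

How it is judged:
By the outcome, as a careful person would: the job done as asked, in the order asked, and still so for the second after the job is handed in, while the arm keeps its last pose, push and grip.
It also fails if it takes over 72 s, if anything falls off the work surface, if the arm or the gripper's body presses on something with over 40 N, if the wrist force passes 120 N, or if a joint passes its speed limit or range.

ROBOT

A 7-joint arm with a two-finger parallel gripper is mounted at the origin on a cart in front of the work surface, level with it; the furniture and walls round the work are solid. World frame = base frame: x ahead of the robot, y to its left, z up, the work surface at z = 0. Lengths are in mm, angles in rad, forces in N, time in s.
With the tool pointing down it reaches from about 425 to 950 mm from the base axis. Payload 16.7 kg.
Tool frame: the origin (TCP) lies at the very end of the fingers, on their centre line; the grasp point (between the pads) lies 19 mm behind it; z points along the fingers, y is the line along which they close (so a half turn about z gives the same grasp; the last joint's range is limited). The gripper opens to 94 mm and grips with 3 to 60 N. Pads are 16 mm wide; open, the fingers measure 119 mm over their backs; the gripper's body (75 mm by 177 mm) begins 78 mm behind the grasp point.
Start: joints at [-1.351, 0.426, 0.074, 1.606, -0.034, 1.111, -0.067], TCP at [243.336, 629.573, 205.467] pointing down, gripper open.
Joint ranges: [-2.85, 2.85], [-0.5, 2.14], [-1.23, 1.37], [0.21, 2.46], [-1.02, 4.16], [0.16, 2.05], [-2.73, 2.73]. Speed limits (rad/s): [1.89, 1.89, 2.39, 2.39, 3.01, 3.01, 3.01].

INTERFACE

Orientations are given as a 3x3 rotation matrix whose columns are the frame's x, y, z axes.
In Python, from workcell import state, snapshot, arm gives the robot as it stands. The module is installed in compiled form; this text tells all that it offers.
- The arm moves only by the tool arm_command, never from a script. Its argument "deltas" is a list of rows, each an object of numbers: "grip": the finger opening in cm, from 0 to 9.4; "dx", "dy", "dz": the shift along the world's x, y, z in cm; "rx", "ry", "rz": the turn, a rotation vector about the world's x, y, z in rad. A call has 1 to 20 rows; each row is the pose to reach, as a shift and turn from the pose commanded when the call began; what a row does not reach only later rows make up. A row lasts 1/8 s, in which the tool goes at most 62.5 mm and 10.7 degrees, less where a joint would pass 70% of its speed; a pose out of reach is approached as far as the arm can. A call with a gripper value outside its range is refused whole. The fingers move at their own pace and stop on an object; "force" is the grip in N (left out, the last holds). Time passes only in rows, so rows that repeat a pose let the fingers close. It gives the time, the measured TCP pose, the force, the opening and the grip force at its end, in the units of the state.
- state(): the state, without advancing time (a new reading comes with each control period).
- snapshot(name): name is "scene" or "side" or "wrist"; returns a dict with "frame" (420x560x3 uint8, red, green, blue), "mtx" (3x3 intrinsics, pixels), "R" (3x3) and "t" (3): a world point X has camera coordinates R X + t. Camera axes: x right, y down, z forward; pixel columns grow to the right and rows downward; lengths in mm; the calibration is good to about 2 mm. A picture is of the moment at which its call begins. There is no depth.
- arm.hand_in(): hands the job in; it is judged then, once.
The state is a dict: "t": time; "joint_pos": joint angles; "joint_vel": joint speeds; "effort": joint torques, N m; "eef_pos": TCP position; "orientation": TCP orientation; "contact_force": force on the tool from outside, world axes, zero at the start; "wrist_torque": the same for the moment, N m; "finger_gap": opening from 0.0 (shut) to 1.0 (fully open); "grasp_force": force on a finger pad.
Only numpy, scipy, OpenCV 4.12 (cv2) and the standard library are available. Lean on these libraries where they do the work, as an engineer would, in place of code of your own. Each camera call takes 0.05 s, during which the arm holds its last target. There are 200 camera calls.

## Working session

There is one attempt and no reset: what is moved stays moved. The work goes in short steps, Python scripts to look and compute and a tool call to move; the robot and the scene stay as the last step left them, time stands still between calls to the robot, and variables do not carry over. Pictures are saved under pics/ and viewed, at most 10 in all, crops included, and the job is handed in when it is done.

Besides the shell and the picture viewer there is one more tool, called after "Emit:" as name([rows], argument=value, ...), one row to a line, values as JSON. arm_command: Moves the arm, as the interface text tells. Its arguments: {"type":"object","properties":{"deltas":{"type":"array"},"force":{"type":"number"}},"required":["deltas"]}

```bash
mkdir -p pics
cat > h.py <<'E'
import numpy as np, cv2, pickle
from workcell import state, snapshot, arm
def shot(cam,fn,crop=None,scale=1):
    s=snapshot(cam); pickle.dump(s,open(f'pics/{fn}.pkl','wb'))
    f=s['frame'][:,:,::-1]
    if crop: f=f[crop[1]:crop[3],crop[0]:crop[2]]
    if scale!=1: f=cv2.resize(f,None,fx=scale,fy=scale,interpolation=cv2.INTER_CUBIC)
    cv2.imwrite(f'pics/{fn}.png',f); return s
def load(fn): return pickle.load(open(f'pics/{fn}.pkl','rb'))
def back(s,u,v,z):
    d=s['R'].T@np.linalg.inv(s['mtx'])@np.array([u,v,1.]); c=-s['R'].T@s['t']
    return c+d*(z-c[2])/d[2]
def proj(s,X):
    p=s['mtx']@(s['R']@np.array(X,float)+s['t']); return p[:2]/p[2]
E
python3 - <<'E'
from h import *
np.set_printoptions(precision=3,suppress=True)
s=state(); print(s)
for c in('scene','side','wrist'):
    k=shot(c,c+'0',scale=1.4); print(c,-k['R'].T@k['t'])
E
```

```text
{'t': 0.0, 'joint_pos': array([-1.351,  0.427,  0.074,  1.607, -0.034,  1.111, -0.067]), 'joint_vel': array([-0.   , -0.   ,  0.   ,  0.002,  0.   ,  0.001, -0.001]), 'effort': array([  0.001, -93.579,   3.667, -45.42 ,  -0.049,   0.02 ,   0.   ]), 'eef_pos': array([243.192, 629.193, 204.782]), 'orientation': array([[-0.933,  0.361, -0.   ],
       [ 0.361,  0.933, -0.001],
       [-0.   , -0.001, -1.   ]]), 'contact_force': array([ 0.352, -0.481,  0.48 ]), 'wrist_torque': array([-0.024, -0.017, -0.005]), 'grasp_force': 0.0, 'finger_gap': 0.9995522795543652}
scene [ -77.502 1136.846  603.933]
side [  70.717 -700.14   540.514]
wrist [173.751 656.482 384.741]
```

View pics/scene0.png

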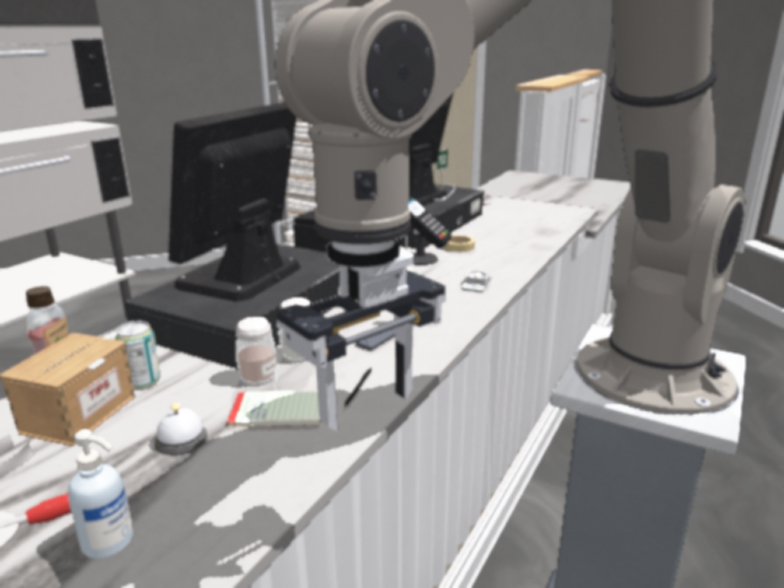

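View pics/side0.png

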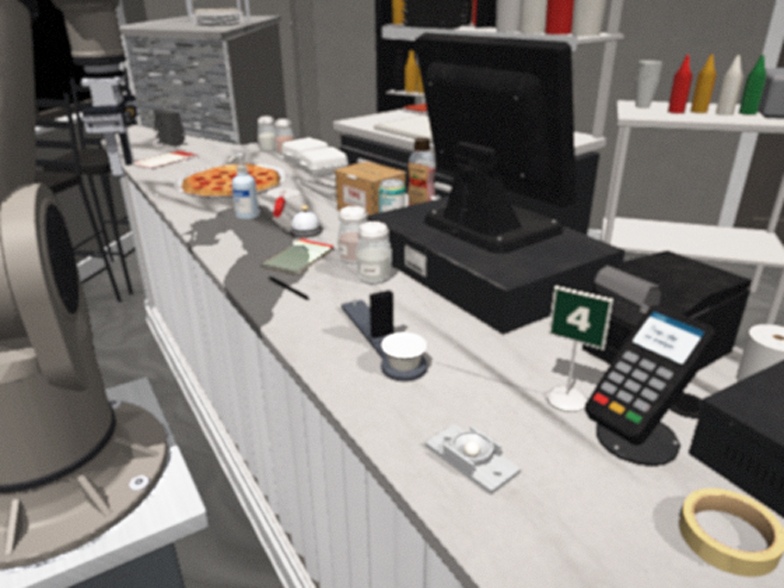

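The side view shows the dish around (473,447) with its corners at (427,442), (448,426), (518,467) and (498,487). The handle top is at (381,294), the cup top at (404,346) and the far end of the deck at about (354,303). These are all in the 1.4x picture.

Run:
```python
from h import *
np.set_printoptions(precision=1,suppress=True)
s=load('side0')
for n,u,v,z in [('ball',473,447,18),('dL',427,442,4),('dT',448,426,8),('dR',518,467,8),('dB',498,487,4),('handle',381,294,96),('cup',404,346,46),('deckend',354,303,12),('padcorner',299,272,0),('sign foot',568,400,0),('pad far',262,265,0),('shaker',374,280,0),('edge',300,428,0),('edge2',440,565,0),('term',637,450,0)]:
    print(n,back(s,u/1.4,v/1.4,z))
```

```text
ball [ 466.1 -257.7   18. ]
dL [ 431.7 -206.2    4. ]
dT [ 471.4 -199.     8. ]
dR [ 497.7 -306.7    8. ]
dB [ 457.7 -316.1    4. ]
handle [510.4  36.6  96. ]
cup [499.  -48.5  46. ]
deckend [532.  172.2  12. ]
padcorner [511.9 378.7   0. ]
sign foot [ 658.6 -237.9    0. ]
pad far [458.6 456.9   0. ]
shaker [625.9 257.2   0. ]
edge [302.9 -86.2   0. ]
edge2 [ 336.6 -364.5    0. ]
term [ 654.4 -358.9    0. ]
```

Emit:
arm_command([
  {"dx": 4,"dy": -5,"rz": -0.1,"grip": 9.4},
  {"dx": 8,"dy": -10,"rz": -0.2},
  {"dx": 12,"dy": -16,"rz": -0.3},
  {"dx": 16,"dy": -22,"rz": -0.4},
  {"dx": 20,"dy": -28,"rz": -0.5},
  {"dx": 23,"dy": -34,"rz": -0.6},
  {"dx": 25,"dy": -40,"rz": -0.7},
  {"dx": 26,"dy": -46,"rz": -0.8},
  {"dx": 26.7,"dy": -52,"rz": -0.9},
  {"dx": 26.7,"dy": -57,"rz": -0.965},
  {"dx": 26.7,"dy": -60,"rz": -0.965},
  {"dx": 26.7,"dy": -61,"rz": -0.965},
  {"dx": 26.7,"dy": -61,"rz": -0.965},
])

```text
$.deltas[0]: bad value
```

Run:
```python
from h import *
shot('wrist','w1',scale=1.4)
```

```text
(no output)
```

View pics/w1.png

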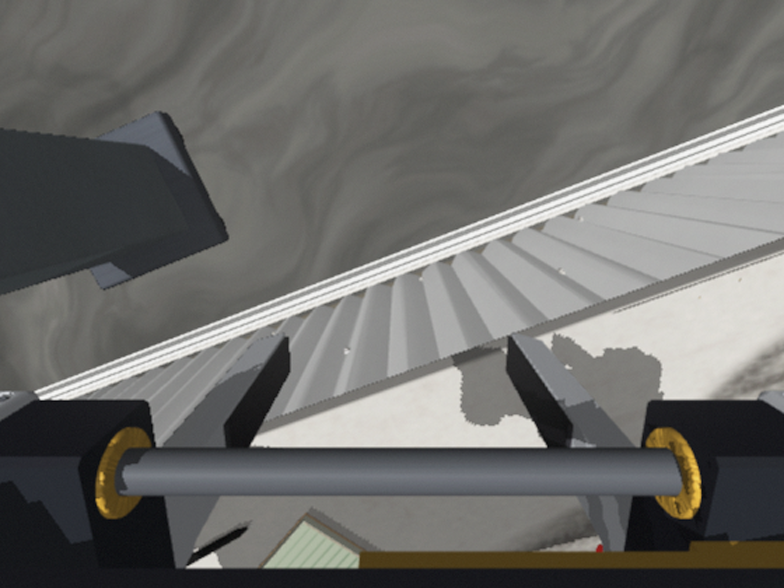

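The call was refused whole and the arm hasn't moved. This picture is still the start view: the finger tips are at about (288,340) and (512,340), with the counter edge below. I'll retry with every key in each row.

Emit:
arm_command([
  {"dx": 4,"dy": -5,"dz": 0,"rx": 0,"ry": 0,"rz": -0.1,"grip": 9.3},
  {"dx": 8,"dy": -10,"dz": 0,"rx": 0,"ry": 0,"rz": -0.2,"grip": 9.3},
  {"dx": 12,"dy": -16,"dz": 0,"rx": 0,"ry": 0,"rz": -0.3,"grip": 9.3},
  {"dx": 16,"dy": -22,"dz": 0,"rx": 0,"ry": 0,"rz": -0.4,"grip": 9.3},
  {"dx": 20,"dy": -28,"dz": 0,"rx": 0,"ry": 0,"rz": -0.5,"grip": 9.3},
  {"dx": 23,"dy": -34,"dz": 0,"rx": 0,"ry": 0,"rz": -0.6,"grip": 9.3},
  {"dx": 25,"dy": -40,"dz": 0,"rx": 0,"ry": 0,"rz": -0.7,"grip": 9.3},
  {"dx": 26,"dy": -46,"dz": 0,"rx": 0,"ry": 0,"rz": -0.8,"grip": 9.3},
  {"dx": 26.7,"dy": -52,"dz": 0,"rx": 0,"ry": 0,"rz": -0.9,"grip": 9.3},
  {"dx": 26.7,"dy": -57,"dz": 0,"rx": 0,"ry": 0,"rz": -0.965,"grip": 9.3},
  {"dx": 26.7,"dy": -60,"dz": 0,"rx": 0,"ry": 0,"rz": -0.965,"grip": 9.3},
  {"dx": 26.7,"dy": -61,"dz": 0,"rx": 0,"ry": 0,"rz": -0.965,"grip": 9.3},
  {"dx": 26.7,"dy": -61,"dz": 0,"rx": 0,"ry": 0,"rz": -0.965,"grip": 9.3},
])

```text
t: 1.82
eef_pos: [510.3, 19.6, 205.5]
orientation: [[-0.234, 0.972, -0.0], [0.972, 0.234, 0.0], [0.0, 0.0, -1.0]]
contact_force: [-0.6, 0.9, 0.4]
finger_gap: 0.992
grasp_force: 0.0
```

Run:
```python
from h import *
shot('wrist','w2',scale=1.4)
```

```text
(no output)
```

View pics/w2.png

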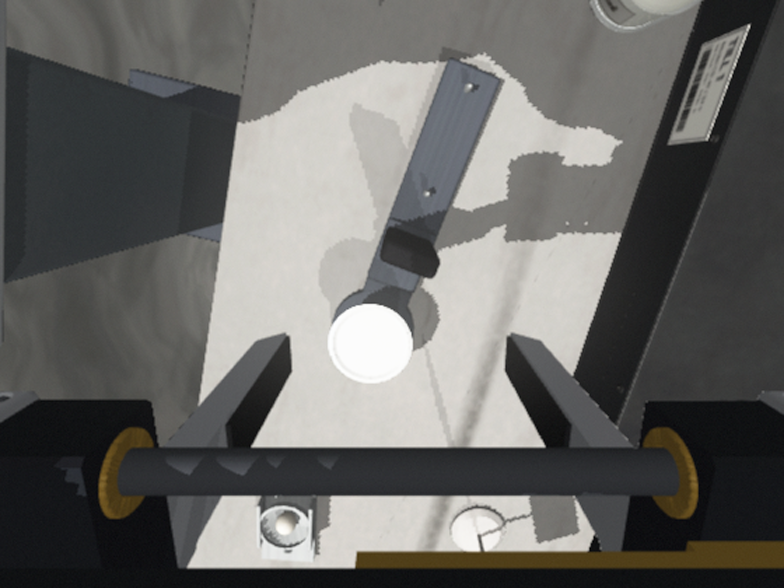

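Emit:
arm_command([
  {"dx": -0.6,"dy": -5,"dz": 0,"rx": 0,"ry": 0,"rz": 0,"grip": 9.3},
  {"dx": -1.2,"dy": -10,"dz": 0,"rx": 0,"ry": 0,"rz": 0,"grip": 9.3},
  {"dx": -2,"dy": -16,"dz": 0,"rx": 0,"ry": 0,"rz": 0,"grip": 9.3},
  {"dx": -3,"dy": -22,"dz": 0,"rx": 0,"ry": 0,"rz": 0,"grip": 9.3},
  {"dx": -4,"dy": -28,"dz": 0,"rx": 0,"ry": 0,"rz": 0,"grip": 9.3},
  {"dx": -4,"dy": -32,"dz": 0,"rx": 0,"ry": 0,"rz": 0,"grip": 9.3},
  {"dx": -4,"dy": -34,"dz": 0,"rx": 0,"ry": 0,"rz": 0,"grip": 9.3},
  {"dx": -4,"dy": -34,"dz": 0,"rx": 0,"ry": 0,"rz": 0,"grip": 9.3},
])

```text
t: 2.88
eef_pos: [470.9, -320.3, 205.1]
orientation: [[-0.235, 0.972, -0.001], [0.972, 0.235, -0.0], [-0.0, -0.001, -1.0]]
contact_force: [-0.1, 0.3, 0.2]
finger_gap: 0.988
grasp_force: 0.0
```

Run:
```python
from h import *
shot('wrist','w3',scale=1.4)
```

```text
(no output)
```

View pics/w3.png

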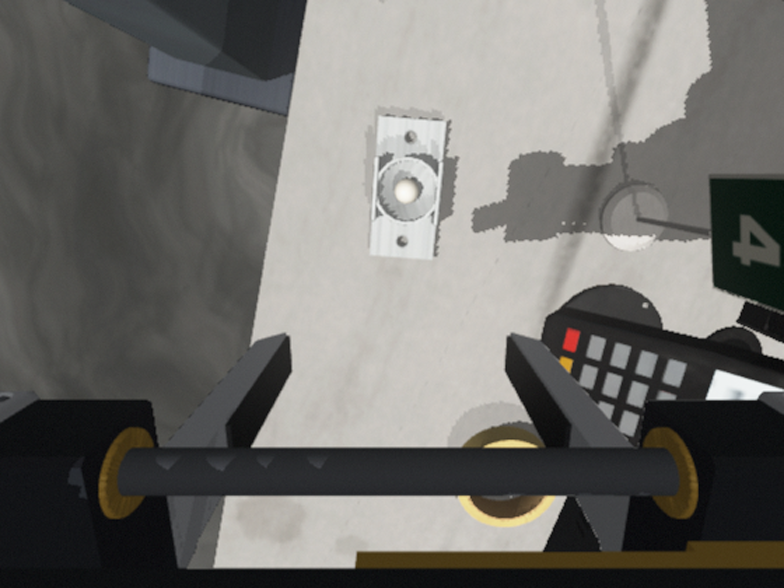

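w2 shows the caddy with its pins near (471,87) and (429,191), the handle near (410,250) and the cup at (371,341). w3 shows the dish with holes at (410,136) and (402,241) and the sweet at (405,190). I'll enlarge both to read them closer.

Run:
```python
from h import *
a=load('w2')['frame'][30:210,230:370,::-1]; b=load('w3')['frame'][75:195,255:330,::-1]
a=cv2.resize(a,None,fx=3.3,fy=3.3,interpolation=cv2.INTER_CUBIC)
b=cv2.resize(b,None,fx=4,fy=4,interpolation=cv2.INTER_CUBIC)
o=np.zeros((594,a.shape[1]+b.shape[1],3),np.uint8); o[:a.shape[0],:a.shape[1]]=a; o[:480,a.shape[1]:]=b
print(o.shape,a.shape); cv2.imwrite('pics/c1.png',o)
```

```text
(594, 762, 3) (594, 462, 3)
```

View pics/c1.png

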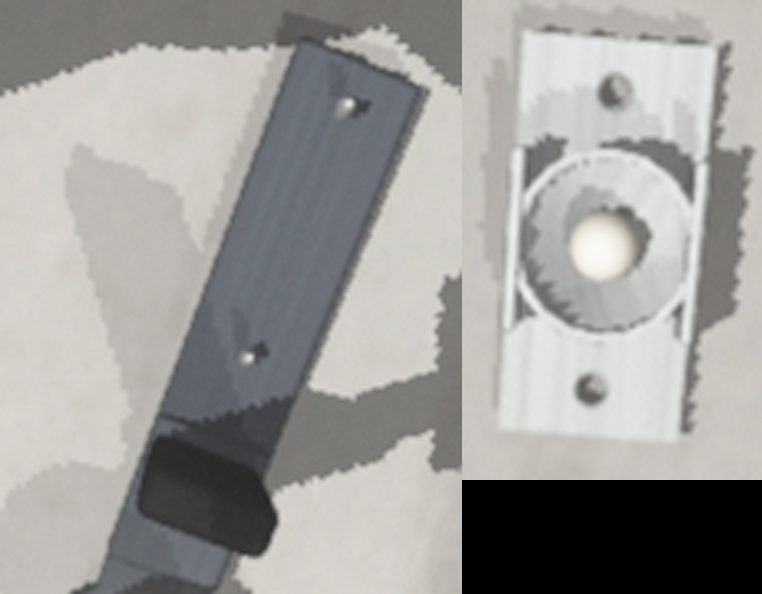

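Run:
```python
from h import *
np.set_printoptions(precision=1,suppress=True)
s=load('w3'); f=lambda x,y,z:back(s,255+(x+.5)/4-.5,75+(y+.5)/4-.5,z)
h1,h2=f(154,92,8),f(130,388,8)
print('dish holes',h1,h2,'mid',(h1+h2)/2,'len',np.linalg.norm(h1-h2),'ang',np.degrees(np.arctan2(*(h1-h2)[1::-1])))
c=[f(*p,8) for p in[(61,31),(256,44),(38,430),(220,440)]]; print('corners mid',np.mean(c,0)); print('ang',[np.degrees(np.arctan2(*(c[i]-c[j])[1::-1])) for i,j in((0,2),(1,3))],np.linalg.norm(c[0]-c[1]),np.linalg.norm(c[0]-c[2]))
print('ball',f(141,245,18),'rim',f(145,241,25))
s=load('w2'); f=lambda x,y,z:back(s,230+(x+.5)/3.3-.5,30+(y+.5)/3.3-.5,z)
p1,p2=f(346,103,25),f(247,356,25)
d=(p1-p2)/np.linalg.norm(p1-p2)
print('pins',p1,p2,np.linalg.norm(p1-p2),'seat',(p1+p2)/2,'ang',np.degrees(np.arctan2(d[1],d[0])),'handle',(p1+p2)/2-85*d)
c=[f(*p,12) for p in[(305,38),(425,90),(165,412)]]; print('deck',c,np.linalg.norm(c[0]-c[1]),'ang',np.degrees(np.arctan2(*(c[0]-c[2])[1::-1])),'end->seat',(c[0]+c[1])/2-59*d)
print('cup',back(s,371/1.4,341/1.4,46)+85*d)
print('handle top quad', [f(*p,96) for p in[(150,440),(140,512),(277,520),(262,555)]])
print('regster front edge',back(s,590/1.4,360/1.4,0),back(s,685/1.4,60/1.4,0))
```

```text
dish holes [ 457.4 -218.     8. ] [ 470.7 -300.7    8. ] mid [ 464.1 -259.4    8. ] len 83.76191718105177 ang 99.13058426415121
corners mid [ 464.5 -259.2    8. ]
ang [np.float64(99.41024384377882), np.float64(99.68364801258957)] 54.351095956446024 112.51967850546718
ball [ 463.7 -259.3   18. ] rim [ 464.3 -257.7   25. ]
pins [530.2 166.2  25. ] [519.3  83.1  25. ] 83.78949083531886 seat [524.7 124.6  25. ] ang 82.55525822861865 handle [513.7  40.4  25. ]
deck [array([513.3, 184.3,  12. ]), array([555.5, 178.7,  12. ]), array([496.9,  57.3,  12. ])] 42.61958266668813 ang 82.66496595812244 end->seat [526.8 123.   12. ]
cup [514.6  42.9  46. ]
handle top quad [array([493.9,  56.8,  96. ]), array([495.7,  36.6,  96. ]), array([533.7,  43.4,  96. ]), array([532.2,  32.6,  96. ])]
regster front edge [708.7 -30.    0. ] [693.6 228.9   0. ]
```

Emit:
arm_command([
  {"dx": -0.33,"dy": 3,"dz": 0,"rx": 0,"ry": 0,"rz": -0.04,"grip": 9.3},
  {"dx": -0.67,"dy": 6.1,"dz": -2,"rx": 0,"ry": 0,"rz": -0.075,"grip": 9.3},
  {"dx": -0.67,"dy": 6.1,"dz": -7,"rx": 0,"ry": 0,"rz": -0.075,"grip": 9.3},
  {"dx": -0.67,"dy": 6.1,"dz": -12,"rx": 0,"ry": 0,"rz": -0.075,"grip": 9.3},
  {"dx": -0.67,"dy": 6.1,"dz": -16,"rx": 0,"ry": 0,"rz": -0.075,"grip": 9.3},
  {"dx": -0.67,"dy": 6.1,"dz": -18.5,"rx": 0,"ry": 0,"rz": -0.075,"grip": 9.3},
  {"dx": -0.67,"dy": 6.1,"dz": -19.6,"rx": 0,"ry": 0,"rz": -0.075,"grip": 9.3},
  {"dx": -0.67,"dy": 6.1,"dz": -19.9,"rx": 0,"ry": 0,"rz": -0.075,"grip": 9.3},
  {"dx": -0.67,"dy": 6.1,"dz": -19.9,"rx": 0,"ry": 0,"rz": -0.075,"grip": 9.3},
])

```text
t: 4.05
eef_pos: [464.2, -259.2, 7.2]
orientation: [[-0.162, 0.987, 0.001], [0.987, 0.162, -0.0], [-0.0, 0.001, -1.0]]
contact_force: [0.6, -0.1, 0.1]
finger_gap: 0.989
grasp_force: 0.0
```

Emit:
arm_command([
  {"dx": 0,"dy": 0,"dz": 0,"rx": 0,"ry": 0,"rz": 0,"grip": 7.0},
  {"dx": 0,"dy": 0,"dz": 0,"rx": 0,"ry": 0,"rz": 0,"grip": 6.2},
  {"dx": 0,"dy": 0,"dz": 0,"rx": 0,"ry": 0,"rz": 0,"grip": 5.9},
  {"dx": 0,"dy": 0,"dz": 0,"rx": 0,"ry": 0,"rz": 0,"grip": 5.6},
  {"dx": 0,"dy": 0,"dz": 0,"rx": 0,"ry": 0,"rz": 0,"grip": 5.4},
  {"dx": 0,"dy": 0,"dz": 0,"rx": 0,"ry": 0,"rz": 0,"grip": 5.2},
  {"dx": 0,"dy": 0,"dz": 0,"rx": 0,"ry": 0,"rz": 0,"grip": 5.0},
  {"dx": 0,"dy": 0,"dz": 0,"rx": 0,"ry": 0,"rz": 0,"grip": 4.8},
  {"dx": 0,"dy": 0,"dz": 0,"rx": 0,"ry": 0,"rz": 0,"grip": 4.8},
  {"dx": 0,"dy": 0,"dz": 0,"rx": 0,"ry": 0,"rz": 0,"grip": 4.8},
], force=12)

```text
t: 5.3
eef_pos: [463.5, -259.5, 6.4]
orientation: [[-0.161, 0.987, -0.0], [0.987, 0.161, 0.0], [0.0, -0.0, -1.0]]
contact_force: [-2.3, -1.3, 2.1]
finger_gap: 0.574
grasp_force: 12.0
```

Emit:
arm_command([
  {"dx": 0,"dy": 0,"dz": 0.1,"rx": 0,"ry": 0,"rz": 0,"grip": 4.8},
  {"dx": 0,"dy": 0,"dz": 0.5,"rx": 0,"ry": 0,"rz": 0,"grip": 4.8},
  {"dx": 0,"dy": 0,"dz": 1.3,"rx": 0,"ry": 0,"rz": 0,"grip": 4.8},
  {"dx": 0,"dy": 0,"dz": 2.5,"rx": 0,"ry": 0,"rz": 0,"grip": 4.8},
  {"dx": 0,"dy": 0,"dz": 4.1,"rx": 0,"ry": 0,"rz": 0,"grip": 4.8},
  {"dx": 0,"dy": 0,"dz": 6,"rx": 0,"ry": 0,"rz": 0,"grip": 4.8},
  {"dx": 0,"dy": 0,"dz": 8,"rx": 0,"ry": 0,"rz": 0,"grip": 4.8},
  {"dx": 0,"dy": 0,"dz": 9.9,"rx": 0,"ry": 0,"rz": 0,"grip": 4.8},
  {"dx": 0,"dy": 0,"dz": 11.5,"rx": 0,"ry": 0,"rz": 0,"grip": 4.8},
  {"dx": 0,"dy": 0,"dz": 12.5,"rx": 0,"ry": 0,"rz": 0,"grip": 4.8},
  {"dx": 0,"dy": 0,"dz": 12.9,"rx": 0,"ry": 0,"rz": 0,"grip": 4.8},
  {"dx": 0,"dy": 0,"dz": 13,"rx": 0,"ry": 0,"rz": 0,"grip": 4.8},
  {"dx": 0,"dy": 0,"dz": 13,"rx": 0,"ry": 0,"rz": 0,"grip": 4.8},
], force=20)

```text
t: 6.92
eef_pos: [463.4, -259.3, 136.1]
orientation: [[-0.161, 0.987, -0.001], [0.987, 0.161, 0.0], [0.0, -0.001, -1.0]]
contact_force: [0.1, 0.1, -1.0]
finger_gap: 0.573
grasp_force: 20.0
```

Run:
```python
from h import *
s=state(); print(s['eef_pos'],s['finger_gap'],s['grasp_force'],s['contact_force'])
c=shot('side','s1'); u,v=map(int,proj(c,[464,-259,150])); a=c['frame'][v-70:v+70,u-90:u+90,::-1]
cv2.imwrite('pics/s1c.png',cv2.resize(a,None,fx=4,fy=4,interpolation=cv2.INTER_CUBIC))
# minjerk table
t=np.arange(1,21)/20; f=10*t**3-15*t**4+6*t**5
for k in f: print(round(6.1*k,2),round(38.4*k,2),round(-.291*k,3))
```

```text
[ 463.37926948 -259.34238226  136.06028032] 0.5734919181872495 19.996605933665705 [ 0.13720253  0.12365757 -1.00190699]
0.01 0.04 -0.0
0.05 0.33 -0.002
0.16 1.02 -0.008
0.35 2.22 -0.017
0.63 3.97 -0.03
0.99 6.26 -0.047
1.43 9.03 -0.068
1.94 12.19 -0.092
2.48 15.62 -0.118
3.05 19.2 -0.146
3.62 22.78 -0.173
4.16 26.21 -0.199
4.67 29.37 -0.223
5.11 32.14 -0.244
5.47 34.42 -0.261
5.75 36.18 -0.274
5.94 37.38 -0.283
6.05 38.07 -0.289
6.09 38.36 -0.291
6.1 38.4 -0.291
```

View pics/s1c.png

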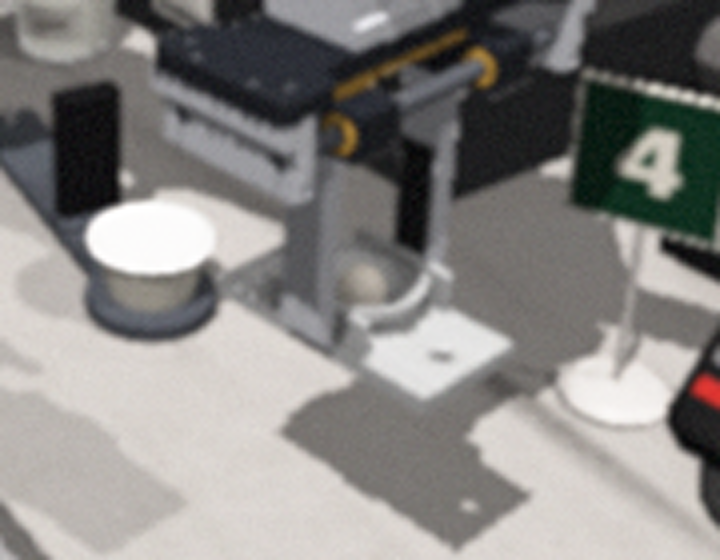

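The dish is held level with the sweet in the middle of the hollow, at about (365,280) in the crop. I'll carry it smoothly to above the seat.

Emit:
arm_command([
  {"dx": 0.01,"dy": 0.04,"dz": 0,"rx": 0,"ry": 0,"rz": 0,"grip": 4.8},
  {"dx": 0.05,"dy": 0.33,"dz": 0,"rx": 0,"ry": 0,"rz": -0.002,"grip": 4.8},
  {"dx": 0.16,"dy": 1.02,"dz": 0,"rx": 0,"ry": 0,"rz": -0.008,"grip": 4.8},
  {"dx": 0.35,"dy": 2.22,"dz": 0,"rx": 0,"ry": 0,"rz": -0.017,"grip": 4.8},
  {"dx": 0.63,"dy": 3.97,"dz": 0,"rx": 0,"ry": 0,"rz": -0.03,"grip": 4.8},
  {"dx": 0.99,"dy": 6.26,"dz": 0,"rx": 0,"ry": 0,"rz": -0.047,"grip": 4.8},
  {"dx": 1.43,"dy": 9.03,"dz": 0,"rx": 0,"ry": 0,"rz": -0.068,"grip": 4.8},
  {"dx": 1.94,"dy": 12.19,"dz": 0,"rx": 0,"ry": 0,"rz": -0.092,"grip": 4.8},
  {"dx": 2.48,"dy": 15.62,"dz": 0,"rx": 0,"ry": 0,"rz": -0.118,"grip": 4.8},
  {"dx": 3.05,"dy": 19.2,"dz": 0,"rx": 0,"ry": 0,"rz": -0.146,"grip": 4.8},
  {"dx": 3.62,"dy": 22.78,"dz": 0,"rx": 0,"ry": 0,"rz": -0.173,"grip": 4.8},
  {"dx": 4.16,"dy": 26.21,"dz": 0,"rx": 0,"ry": 0,"rz": -0.199,"grip": 4.8},
  {"dx": 4.67,"dy": 29.37,"dz": 0,"rx": 0,"ry": 0,"rz": -0.223,"grip": 4.8},
  {"dx": 5.11,"dy": 32.14,"dz": 0,"rx": 0,"ry": 0,"rz": -0.244,"grip": 4.8},
  {"dx": 5.47,"dy": 34.42,"dz": 0,"rx": 0,"ry": 0,"rz": -0.261,"grip": 4.8},
  {"dx": 5.75,"dy": 36.18,"dz": 0,"rx": 0,"ry": 0,"rz": -0.274,"grip": 4.8},
  {"dx": 5.94,"dy": 37.38,"dz": 0,"rx": 0,"ry": 0,"rz": -0.283,"grip": 4.8},
  {"dx": 6.05,"dy": 38.07,"dz": 0,"rx": 0,"ry": 0,"rz": -0.289,"grip": 4.8},
  {"dx": 6.12,"dy": 38.36,"dz": 0,"rx": 0,"ry": 0,"rz": -0.291,"grip": 4.8},
  {"dx": 6.15,"dy": 38.37,"dz": 0,"rx": 0,"ry": 0,"rz": -0.291,"grip": 4.8},
])

```text
t: 9.48
eef_pos: [525.2, 124.0, 136.5]
orientation: [[0.129, 0.992, -0.0], [0.992, -0.129, -0.0], [-0.0, -0.0, -1.0]]
contact_force: [-0.4, 0.2, -1.0]
finger_gap: 0.572
grasp_force: 20.0
```

Emit:
arm_command([
  {"dx": 0,"dy": 0,"dz": -0.1,"rx": 0,"ry": 0,"rz": 0,"grip": 4.8},
  {"dx": 0,"dy": 0,"dz": -0.6,"rx": 0,"ry": 0,"rz": 0,"grip": 4.8},
  {"dx": 0,"dy": 0,"dz": -1.6,"rx": 0,"ry": 0,"rz": 0,"grip": 4.8},
  {"dx": 0,"dy": 0,"dz": -3.1,"rx": 0,"ry": 0,"rz": 0,"grip": 4.8},
  {"dx": 0,"dy": 0,"dz": -4.9,"rx": 0,"ry": 0,"rz": 0,"grip": 4.8},
  {"dx": 0,"dy": 0,"dz": -6.7,"rx": 0,"ry": 0,"rz": 0,"grip": 4.8},
  {"dx": 0,"dy": 0,"dz": -8.2,"rx": 0,"ry": 0,"rz": 0,"grip": 4.8},
  {"dx": 0,"dy": 0,"dz": -9.2,"rx": 0,"ry": 0,"rz": 0,"grip": 4.8},
  {"dx": 0,"dy": 0,"dz": -9.7,"rx": 0,"ry": 0,"rz": 0,"grip": 4.8},
  {"dx": 0,"dy": 0,"dz": -9.8,"rx": 0,"ry": 0,"rz": 0,"grip": 4.8},
  {"dx": 0,"dy": 0,"dz": -9.8,"rx": 0,"ry": 0,"rz": 0,"grip": 4.8},
])

```text
t: 10.85
eef_pos: [525.4, 124.4, 38.8]
orientation: [[0.129, 0.992, 0.001], [0.992, -0.129, 0.0], [0.0, 0.0, -1.0]]
contact_force: [-0.8, -0.7, -0.9]
finger_gap: 0.576
grasp_force: 20.0
```

Run:
```python
from h import *
w=shot('wrist','w4'); s=shot('side','s4'); S=shot('scene','S4')
d=np.array([.129,.992,0]); seat=np.array([525,124.2,25])
o=[]
for c in (w,s,S):
    u,v=map(int,proj(c,seat)); r=65 if c is not w else 85
    p=cv2.copyMakeBorder(c['frame'][:,:,::-1],100,100,100,100,cv2.BORDER_CONSTANT)
    a=p[v+100-r:v+100+r,u+100-r:u+100+r]; print(u,v,r,[proj(c,seat+k*42*d) for k in(1,-1)])
    o.append(cv2.resize(a,(390,390) if c is w else (390,390),interpolation=cv2.INTER_CUBIC))
cv2.imwrite('pics/c4.png',np.hstack(o[:2]))
cv2.imwrite('pics/c4b.png',o[2]); print(state()['eef_pos'])
```

```text
282 243 85 [array([281.94651088, 179.39455814]), array([282.06902106, 300.68155198])]
259 220 65 [array([253.31185735, 213.15259471]), array([266.05802622, 227.67002858])]
271 233 65 [array([262.23330462, 238.66041725]), array([279.74233477, 228.45794738])]
[525.34135486 124.44821496  38.82242368]
```

View pics/c4.png

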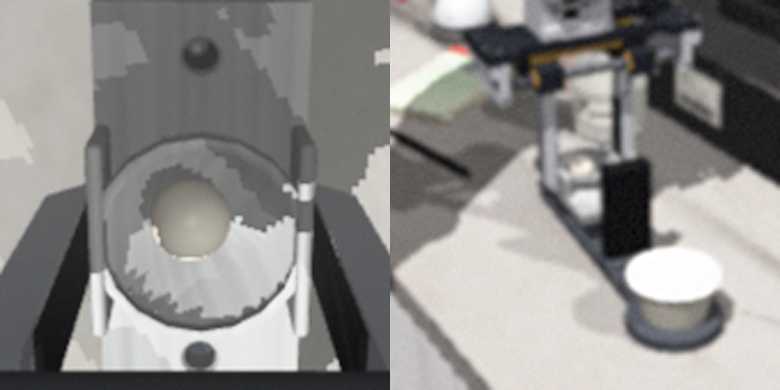

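The sweet is at (190,218) in the crop, in the middle of the hollow. Both holes, at (201,53) and (200,355), show something pin-like inside. I'll lower slowly and watch the force.

Emit:
arm_command([
  {"dx": 0,"dy": 0,"dz": -0.15,"rx": 0,"ry": 0,"rz": 0,"grip": 4.8},
  {"dx": 0,"dy": 0,"dz": -0.3,"rx": 0,"ry": 0,"rz": 0,"grip": 4.8},
  {"dx": 0,"dy": 0,"dz": -0.45,"rx": 0,"ry": 0,"rz": 0,"grip": 4.8},
  {"dx": 0,"dy": 0,"dz": -0.6,"rx": 0,"ry": 0,"rz": 0,"grip": 4.8},
  {"dx": 0,"dy": 0,"dz": -0.75,"rx": 0,"ry": 0,"rz": 0,"grip": 4.8},
  {"dx": 0,"dy": 0,"dz": -0.9,"rx": 0,"ry": 0,"rz": 0,"grip": 4.8},
  {"dx": 0,"dy": 0,"dz": -1.0,"rx": 0,"ry": 0,"rz": 0,"grip": 4.8},
  {"dx": 0,"dy": 0,"dz": -1.0,"rx": 0,"ry": 0,"rz": 0,"grip": 4.8},
])

```text
t: 12.0
eef_pos: [525.1, 124.2, 28.4]
orientation: [[0.129, 0.992, -0.0], [0.992, -0.129, -0.0], [-0.0, -0.0, -1.0]]
contact_force: [-0.4, -0.1, -1.3]
finger_gap: 0.577
grasp_force: 20.0
```

Emit:
arm_command([
  {"dx": 0,"dy": 0,"dz": -0.15,"rx": 0,"ry": 0,"rz": 0,"grip": 4.8},
  {"dx": 0,"dy": 0,"dz": -0.3,"rx": 0,"ry": 0,"rz": 0,"grip": 4.8},
  {"dx": 0,"dy": 0,"dz": -0.45,"rx": 0,"ry": 0,"rz": 0,"grip": 4.8},
  {"dx": 0,"dy": 0,"dz": -0.6,"rx": 0,"ry": 0,"rz": 0,"grip": 4.8},
  {"dx": 0,"dy": 0,"dz": -0.75,"rx": 0,"ry": 0,"rz": 0,"grip": 4.8},
  {"dx": 0,"dy": 0,"dz": -0.85,"rx": 0,"ry": 0,"rz": 0,"grip": 4.8},
  {"dx": 0,"dy": 0,"dz": -0.95,"rx": 0,"ry": 0,"rz": 0,"grip": 4.8},
  {"dx": 0,"dy": 0,"dz": -0.95,"rx": 0,"ry": 0,"rz": 0,"grip": 4.8},
])

```text
t: 13.0
eef_pos: [525.1, 124.3, 18.9]
orientation: [[0.129, 0.992, -0.0], [0.992, -0.129, -0.0], [-0.0, -0.0, -1.0]]
contact_force: [-0.2, -0.6, -0.9]
finger_gap: 0.573
grasp_force: 20.0
```

Nothing has jammed. I'll lower in 1 mm steps until the deck takes the load.

Emit:
arm_command([
  {"dx": 0,"dy": 0,"dz": -0.05,"rx": 0,"ry": 0,"rz": 0,"grip": 4.8},
  {"dx": 0,"dy": 0,"dz": -0.1,"rx": 0,"ry": 0,"rz": 0,"grip": 4.8},
  {"dx": 0,"dy": 0,"dz": -0.15,"rx": 0,"ry": 0,"rz": 0,"grip": 4.8},
  {"dx": 0,"dy": 0,"dz": -0.15,"rx": 0,"ry": 0,"rz": 0,"grip": 4.8},
])

```text
t: 13.5
eef_pos: [525.2, 124.3, 18.4]
orientation: [[0.129, 0.992, -0.0], [0.992, -0.129, 0.001], [0.001, -0.0, -1.0]]
contact_force: [-7.3, -2.3, 24.2]
finger_gap: 0.571
grasp_force: 20.0
```

Contact came at TCP 18.4, which matches flush seating. I'll ease off and open gently.

Emit:
arm_command([
  {"dx": 0,"dy": 0,"dz": 0.08,"rx": 0,"ry": 0,"rz": 0,"grip": 5.3},
  {"dx": 0,"dy": 0,"dz": 0.08,"rx": 0,"ry": 0,"rz": 0,"grip": 5.5},
  {"dx": 0,"dy": 0,"dz": 0.08,"rx": 0,"ry": 0,"rz": 0,"grip": 5.8},
  {"dx": 0,"dy": 0,"dz": 0.08,"rx": 0,"ry": 0,"rz": 0,"grip": 6.3},
  {"dx": 0,"dy": 0,"dz": 0.08,"rx": 0,"ry": 0,"rz": 0,"grip": 7.2},
  {"dx": 0,"dy": 0,"dz": 0.08,"rx": 0,"ry": 0,"rz": 0,"grip": 8.2},
  {"dx": 0,"dy": 0,"dz": 0.08,"rx": 0,"ry": 0,"rz": 0,"grip": 8.2},
  {"dx": 0,"dy": 0,"dz": 0.4,"rx": 0,"ry": 0,"rz": 0,"grip": 8.2},
  {"dx": 0,"dy": 0,"dz": 1.5,"rx": 0,"ry": 0,"rz": 0,"grip": 8.2},
  {"dx": 0,"dy": 0,"dz": 4,"rx": 0,"ry": 0,"rz": 0,"grip": 8.2},
  {"dx": 0,"dy": 0,"dz": 8,"rx": 0,"ry": 0,"rz": 0,"grip": 8.2},
  {"dx": 0,"dy": 0,"dz": 13,"rx": 0,"ry": 0,"rz": 0,"grip": 8.2},
  {"dx": 0,"dy": 0,"dz": 17,"rx": 0,"ry": 0,"rz": 0,"grip": 8.2},
  {"dx": 0,"dy": 0,"dz": 19,"rx": 0,"ry": 0,"rz": 0,"grip": 8.2},
  {"dx": 0,"dy": 0,"dz": 19,"rx": 0,"ry": 0,"rz": 0,"grip": 8.2},
], force=5)

```text
t: 15.38
eef_pos: [525.8, 124.5, 209.3]
orientation: [[0.129, 0.992, 0.002], [0.992, -0.129, 0.002], [0.002, 0.002, -1.0]]
contact_force: [-0.6, -0.6, -0.6]
finger_gap: 0.874
grasp_force: 0.0
```

Emit:
arm_command([
  {"dx": -0.4,"dy": -3,"dz": 0,"rx": 0,"ry": 0,"rz": 0,"grip": 8.2},
  {"dx": -0.9,"dy": -7,"dz": 0,"rx": 0,"ry": 0,"rz": 0,"grip": 8.2},
  {"dx": -1.17,"dy": -8.45,"dz": 0,"rx": 0,"ry": 0,"rz": 0,"grip": 8.2},
  {"dx": -1.17,"dy": -8.45,"dz": 0,"rx": 0,"ry": 0,"rz": 0,"grip": 8.2},
])

```text
t: 15.88
eef_pos: [513.1, 39.2, 207.2]
orientation: [[0.13, 0.991, -0.001], [0.991, -0.13, 0.0], [0.0, -0.001, -1.0]]
contact_force: [-0.7, -0.3, 0.0]
finger_gap: 0.867
grasp_force: 0.0
```

Run:
```python
from h import *
w=shot('wrist','w5',(130,40,440,340),2.4)
print(state()['eef_pos'])
```

```text
[513.36179791  40.34006894 207.19822307]
```

View pics/w5.png

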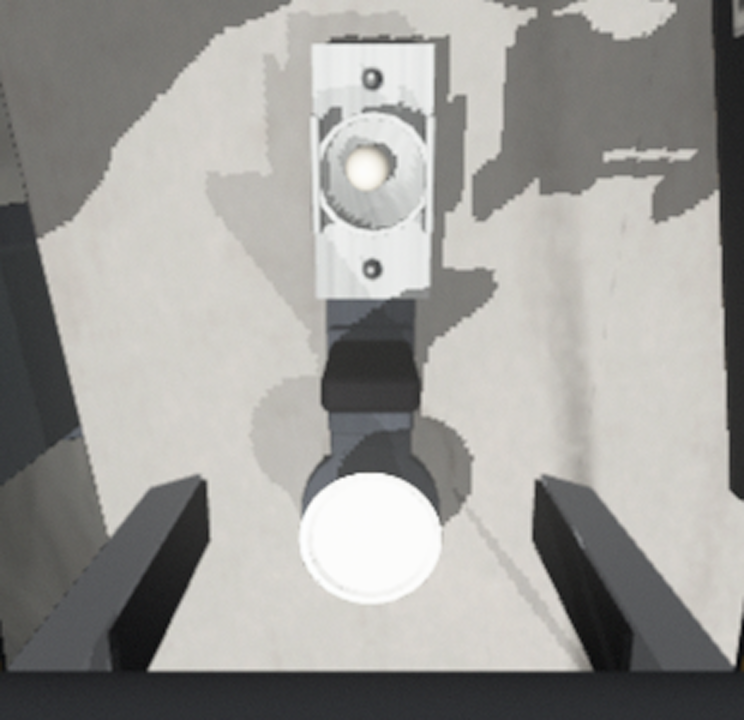

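The dish is seated with pin tips visible in both holes, at (372,78) and (372,268), and the sweet is at (367,169). The handle top spans about x 323–418, y 376–411 in the crop.

Run:
```python
from h import *
np.set_printoptions(precision=1,suppress=True)
s=load('w5'); f=lambda x,y,z:back(s,130+(x+.5)/2.4-.5,40+(y+.5)/2.4-.5,z)
p,q=f(372,78,20),f(372,268,20); d=(p-q)/np.linalg.norm(p-q)
print(p,q,np.linalg.norm(p-q),np.degrees(np.arctan2(d[1],d[0])),'seat',(p+q)/2,'handle',(p+q)/2-85*d)
print('handle top',[f(371,v,96) for v in (376,411)],f(323,400,96),f(418,400,96))
print('cup',f(371,538,46)+85*d,'sweet',f(367,169,30))
k=arm if 0 else None
```

```text
[531.5 166.1  20. ] [520.7  82.9  20. ] 83.9034742657923 82.57711087060041 seat [526.1 124.5  20. ] handle [515.1  40.2  20. ]
handle top [array([515.5,  47.9,  96. ]), array([513.7,  33.8,  96. ])] [495.5  40.7  96. ] [532.7  35.9  96. ]
cup [514.6  40.8  46. ] sweet [524.2 127.4  30. ]
```

Emit:
arm_command([
  {"dx": 0,"dy": 0,"dz": 0,"rx": 0,"ry": 0,"rz": -0.15,"grip": 6.0},
  {"dx": 0,"dy": 0,"dz": 0,"rx": 0,"ry": 0,"rz": -0.33,"grip": 6.0},
  {"dx": 0,"dy": 0,"dz": 0,"rx": 0,"ry": 0,"rz": -0.51,"grip": 6.0},
  {"dx": 0,"dy": 0,"dz": 0,"rx": 0,"ry": 0,"rz": -0.69,"grip": 6.0},
  {"dx": 0,"dy": 0,"dz": 0,"rx": 0,"ry": 0,"rz": -0.87,"grip": 6.0},
  {"dx": 0,"dy": 0,"dz": 0,"rx": 0,"ry": 0,"rz": -1.05,"grip": 6.0},
  {"dx": 0,"dy": 0,"dz": 0,"rx": 0,"ry": 0,"rz": -1.23,"grip": 6.0},
  {"dx": 0,"dy": 0,"dz": 0,"rx": 0,"ry": 0,"rz": -1.41,"grip": 6.0},
  {"dx": 0,"dy": 0,"dz": 0,"rx": 0,"ry": 0,"rz": -1.57,"grip": 6.0},
  {"dx": 0,"dy": 0,"dz": 0,"rx": 0,"ry": 0,"rz": -1.57,"grip": 6.0},
])

```text
t: 17.18
eef_pos: [513.5, 41.2, 207.2]
orientation: [[0.992, -0.125, -0.0], [-0.125, -0.992, -0.001], [-0.0, 0.001, -1.0]]
contact_force: [0.6, -0.9, -0.8]
finger_gap: 0.638
grasp_force: 0.0
```

Emit:
arm_command([
  {"dx": 0.1,"dy": -0.08,"dz": -2,"rx": 0,"ry": 0,"rz": -0.004,"grip": 5.5},
  {"dx": 0.1,"dy": -0.08,"dz": -6,"rx": 0,"ry": 0,"rz": -0.004,"grip": 5.5},
  {"dx": 0.1,"dy": -0.08,"dz": -10,"rx": 0,"ry": 0,"rz": -0.004,"grip": 5.5},
  {"dx": 0.1,"dy": -0.08,"dz": -13,"rx": 0,"ry": 0,"rz": -0.004,"grip": 5.5},
  {"dx": 0.1,"dy": -0.08,"dz": -14.8,"rx": 0,"ry": 0,"rz": -0.004,"grip": 5.5},
  {"dx": 0.1,"dy": -0.08,"dz": -15.3,"rx": 0,"ry": 0,"rz": -0.004,"grip": 5.5},
  {"dx": 0.1,"dy": -0.08,"dz": -15.3,"rx": 0,"ry": 0,"rz": -0.004,"grip": 5.5},
])

```text
t: 18.05
eef_pos: [514.8, 39.1, 54.9]
orientation: [[0.991, -0.131, 0.001], [-0.131, -0.991, 0.0], [0.0, -0.0, -1.0]]
contact_force: [0.7, 0.1, 0.6]
finger_gap: 0.583
grasp_force: 0.0
```

Emit:
arm_command([
  {"dx": 0,"dy": 0,"dz": 0,"rx": 0,"ry": 0,"rz": 0,"grip": 4.0},
  {"dx": 0,"dy": 0,"dz": 0,"rx": 0,"ry": 0,"rz": 0,"grip": 3.0},
  {"dx": 0,"dy": 0,"dz": 0,"rx": 0,"ry": 0,"rz": 0,"grip": 2.4},
  {"dx": 0,"dy": 0,"dz": 0,"rx": 0,"ry": 0,"rz": 0,"grip": 2.1},
  {"dx": 0,"dy": 0,"dz": 0,"rx": 0,"ry": 0,"rz": 0,"grip": 1.9},
  {"dx": 0,"dy": 0,"dz": 0,"rx": 0,"ry": 0,"rz": 0,"grip": 1.7},
  {"dx": 0,"dy": 0,"dz": 0,"rx": 0,"ry": 0,"rz": 0,"grip": 1.5},
  {"dx": 0,"dy": 0,"dz": 0,"rx": 0,"ry": 0,"rz": 0,"grip": 1.3},
  {"dx": 0,"dy": 0,"dz": 0,"rx": 0,"ry": 0,"rz": 0,"grip": 1.0},
  {"dx": 0,"dy": 0,"dz": 0,"rx": 0,"ry": 0,"rz": 0,"grip": 1.0},
], force=10)

```text
t: 19.3
eef_pos: [514.6, 39.1, 54.5]
orientation: [[0.991, -0.132, 0.0], [-0.132, -0.991, 0.0], [0.0, -0.0, -1.0]]
contact_force: [1.4, 4.8, 2.6]
finger_gap: 0.168
grasp_force: 10.0
```

Emit:
arm_command([
  {"dx": 0,"dy": 0,"dz": 0,"rx": 0,"ry": 0,"rz": 0,"grip": 1.0},
  {"dx": 0,"dy": 0,"dz": 0,"rx": 0,"ry": 0,"rz": 0,"grip": 1.0},
  {"dx": 0,"dy": 0,"dz": 0.1,"rx": 0,"ry": 0,"rz": 0,"grip": 1.0},
  {"dx": 0,"dy": 0,"dz": 0.4,"rx": 0,"ry": 0,"rz": 0,"grip": 1.0},
  {"dx": 0,"dy": 0,"dz": 1,"rx": 0,"ry": 0,"rz": 0,"grip": 1.0},
  {"dx": 0,"dy": 0,"dz": 2,"rx": 0,"ry": 0,"rz": 0,"grip": 1.0},
  {"dx": 0,"dy": 0,"dz": 3.2,"rx": 0,"ry": 0,"rz": 0,"grip": 1.0},
  {"dx": 0,"dy": 0,"dz": 4.6,"rx": 0,"ry": 0,"rz": 0,"grip": 1.0},
  {"dx": 0,"dy": 0,"dz": 6,"rx": 0,"ry": 0,"rz": 0,"grip": 1.0},
  {"dx": 0,"dy": 0,"dz": 7.4,"rx": 0,"ry": 0,"rz": 0,"grip": 1.0},
  {"dx": 0,"dy": 0,"dz": 8.8,"rx": 0,"ry": 0,"rz": 0,"grip": 1.0},
  {"dx": 0,"dy": 0,"dz": 10,"rx": 0,"ry": 0,"rz": 0,"grip": 1.0},
  {"dx": 0,"dy": 0,"dz": 11,"rx": 0,"ry": 0,"rz": 0,"grip": 1.0},
  {"dx": 0,"dy": 0,"dz": 11.7,"rx": 0,"ry": 0,"rz": 0,"grip": 1.0},
  {"dx": 0,"dy": 0,"dz": 12,"rx": 0,"ry": 0,"rz": 0,"grip": 1.0},
  {"dx": 0,"dy": 0,"dz": 12.1,"rx": 0,"ry": 0,"rz": 0,"grip": 1.0},
  {"dx": 0,"dy": 0,"dz": 12.1,"rx": 0,"ry": 0,"rz": 0,"grip": 1.0},
], force=45)

```text
t: 21.42
eef_pos: [514.3, 39.0, 175.3]
orientation: [[0.991, -0.132, -0.0], [-0.132, -0.991, -0.0], [-0.0, 0.0, -1.0]]
contact_force: [-0.2, 0.5, -6.3]
finger_gap: 0.167
grasp_force: 45.0
```

Run:
```python
from h import *
s=state(); print(s['wrist_torque'],s['contact_force'],s['eef_pos'],np.degrees(np.arctan2(*s['orientation'][[1,0],1])))
n=28;t=np.arange(1,n+1)/n; f=10*t**3-15*t**4+6*t**5
print([round(1.7*k,3) for k in f], np.diff(f).max()*1.7*57.3)
```

```text
[0.01348602 0.11103568 0.04123584] [-0.24288192  0.50396857 -6.25651073] [514.32574114  38.95487567 175.29236969] -97.58024707653453
[np.float64(0.001), np.float64(0.006), np.float64(0.018), np.float64(0.04), np.float64(0.073), np.float64(0.118), np.float64(0.176), np.float64(0.246), np.float64(0.327), np.float64(0.419), np.float64(0.519), np.float64(0.625), np.float64(0.737), np.float64(0.85), np.float64(0.963), np.float64(1.075), np.float64(1.181), np.float64(1.281), np.float64(1.373), np.float64(1.454), np.float64(1.524), np.float64(1.582), np.float64(1.627), np.float64(1.66), np.float64(1.682), np.float64(1.694), np.float64(1.699), np.float64(1.7)] 6.500837986729871
```

Emit:
arm_command([
  {"dx": 0,"dy": 0,"dz": 0,"rx": 0,"ry": 0,"rz": 0.001,"grip": 1.0},
  {"dx": 0,"dy": 0,"dz": 0,"rx": 0,"ry": 0,"rz": 0.006,"grip": 1.0},
  {"dx": 0,"dy": 0,"dz": 0,"rx": 0,"ry": 0,"rz": 0.018,"grip": 1.0},
  {"dx": 0,"dy": 0,"dz": 0,"rx": 0,"ry": 0,"rz": 0.04,"grip": 1.0},
  {"dx": 0,"dy": 0,"dz": 0,"rx": 0,"ry": 0,"rz": 0.073,"grip": 1.0},
  {"dx": 0,"dy": 0,"dz": 0,"rx": 0,"ry": 0,"rz": 0.118,"grip": 1.0},
  {"dx": 0,"dy": 0,"dz": 0,"rx": 0,"ry": 0,"rz": 0.176,"grip": 1.0},
  {"dx": 0,"dy": 0,"dz": 0,"rx": 0,"ry": 0,"rz": 0.246,"grip": 1.0},
  {"dx": 0,"dy": 0,"dz": 0,"rx": 0,"ry": 0,"rz": 0.327,"grip": 1.0},
  {"dx": 0,"dy": 0,"dz": 0,"rx": 0,"ry": 0,"rz": 0.419,"grip": 1.0},
  {"dx": 0,"dy": 0,"dz": 0,"rx": 0,"ry": 0,"rz": 0.519,"grip": 1.0},
  {"dx": 0,"dy": 0,"dz": 0,"rx": 0,"ry": 0,"rz": 0.625,"grip": 1.0},
  {"dx": 0,"dy": 0,"dz": 0,"rx": 0,"ry": 0,"rz": 0.737,"grip": 1.0},
  {"dx": 0,"dy": 0,"dz": 0,"rx": 0,"ry": 0,"rz": 0.85,"grip": 1.0},
])

```text
t: 23.18
eef_pos: [514.4, 38.9, 175.5]
orientation: [[0.75, 0.662, 0.0], [0.662, -0.75, 0.0], [0.0, 0.0, -1.0]]
contact_force: [-0.1, 0.3, -6.0]
finger_gap: 0.169
grasp_force: 45.0
```

Emit:
arm_command([
  {"dx": 0,"dy": 0,"dz": 0,"rx": 0,"ry": 0,"rz": 0.113,"grip": 1.0},
  {"dx": 0,"dy": 0,"dz": 0,"rx": 0,"ry": 0,"rz": 0.225,"grip": 1.0},
  {"dx": 0,"dy": 0,"dz": 0,"rx": 0,"ry": 0,"rz": 0.331,"grip": 1.0},
  {"dx": 0,"dy": 0,"dz": 0,"rx": 0,"ry": 0,"rz": 0.431,"grip": 1.0},
  {"dx": 0,"dy": 0,"dz": 0,"rx": 0,"ry": 0,"rz": 0.523,"grip": 1.0},
  {"dx": 0,"dy": 0,"dz": 0,"rx": 0,"ry": 0,"rz": 0.604,"grip": 1.0},
  {"dx": 0,"dy": 0,"dz": 0,"rx": 0,"ry": 0,"rz": 0.675,"grip": 1.0},
  {"dx": 0,"dy": 0,"dz": 0,"rx": 0,"ry": 0,"rz": 0.733,"grip": 1.0},
  {"dx": 0,"dy": 0,"dz": 0,"rx": 0,"ry": 0,"rz": 0.779,"grip": 1.0},
  {"dx": 0,"dy": 0,"dz": 0,"rx": 0,"ry": 0,"rz": 0.812,"grip": 1.0},
  {"dx": 0,"dy": 0,"dz": 0,"rx": 0,"ry": 0,"rz": 0.834,"grip": 1.0},
  {"dx": 0,"dy": 0,"dz": 0,"rx": 0,"ry": 0,"rz": 0.846,"grip": 1.0},
  {"dx": 0,"dy": 0,"dz": 0,"rx": 0,"ry": 0,"rz": 0.851,"grip": 1.0},
  {"dx": 0,"dy": 0,"dz": 0,"rx": 0,"ry": 0,"rz": 0.853,"grip": 1.0},
  {"dx": 0,"dy": 0,"dz": 0,"rx": 0,"ry": 0,"rz": 0.853,"grip": 1.0},
  {"dx": 0,"dy": 0,"dz": 0,"rx": 0,"ry": 0,"rz": 0.853,"grip": 1.0},
  {"dx": 0,"dy": 0,"dz": 0,"rx": 0,"ry": 0,"rz": 0.853,"grip": 1.0},
  {"dx": 0,"dy": 0,"dz": 0,"rx": 0,"ry": 0,"rz": 0.853,"grip": 1.0},
])

```text
t: 25.42
eef_pos: [514.4, 39.0, 175.5]
orientation: [[0.0, 1.0, -0.0], [1.0, -0.0, 0.0], [0.0, -0.0, -1.0]]
contact_force: [1.0, 0.5, -5.5]
finger_gap: 0.168
grasp_force: 45.0
```

Run:
```python
from h import *
c=shot('side','s9'); d=shot('scene','S9'); o=[]
for k in (c,d):
    u,v=map(int,proj(k,[480,39,150])); print(u,v)
    p=cv2.copyMakeBorder(k['frame'][:,:,::-1],100,100,100,100,cv2.BORDER_CONSTANT)
    o.append(cv2.resize(p[v+20:v+180,u+30:u+170][:, :],(390,446),interpolation=cv2.INTER_CUBIC))
cv2.imwrite('pics/c9.png',np.hstack(o)); print(state()['orientation'],state()['wrist_torque'])
```

```text
259 191
298 187
[[ 4.72626500e-05  9.99999999e-01 -2.20973078e-05]
 [ 9.99999999e-01 -4.72625229e-05  5.75394639e-06]
 [ 5.75290201e-06 -2.20975797e-05 -1.00000000e+00]] [-0.04031254  0.04651376 -0.02981699]
```

View pics/c9.png

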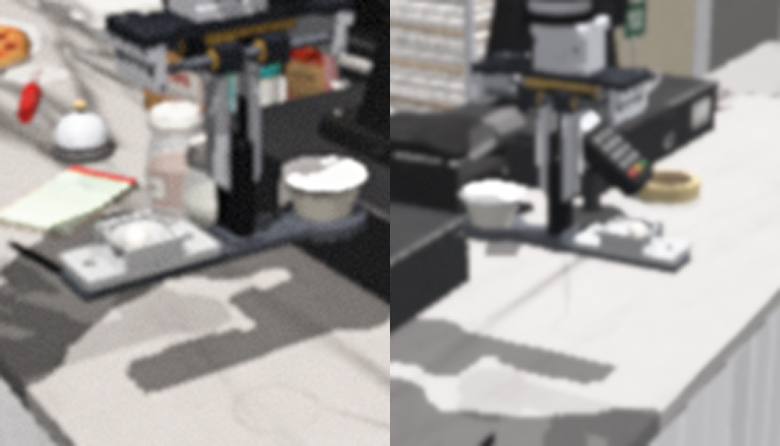

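The caddy is held up and looks level. Its dish end points at the robot, and the sweet is in the dish at about (140,235) in the left half. I'm handing in.

```bash
python3 -c "
from h import *
print(arm.hand_in())"
```

```text
the job is handed in; nothing more can be done
None
```

The job is handed in at about 25 s of robot time: the dish is seated flush on the pins with the sweet still in it, and the caddy is held level about 12 cm up by its handle, dish end pointing straight at the front edge.

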